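Pull the programme dial off a washing-machine control unit

TASK

Use the orange-handled puller to take the big programme dial off the sloping washing-machine control unit: slide the puller's fork under the dial's rim until its back plate meets the dial, and pull the dial off its shaft, never touching the dial with the gripper itself. Carry the dial in the puller to the blue tray and set it down in it, face up on the tray floor beside the small knob, before drawing the puller away from under it. Then stand the puller upright on its black mat again and let go, leaving everything else where it is.

Things in the scene. Friction and masses are not known exactly. Their poses are not given: they have to be found in the camera images.
- selector: White control unit on a grey support, fixed; face 160 mm (up the slope) by 220 mm (y) and rises 30 degrees towards its +x (roughly towards the robot). Origin: centre of footprint on the worktop. In its frame upslope = (cos 30, 0, sin 30), the face normal = (-sin 30, 0, cos 30). Low edge of the face: 80 mm downslope of the shaft, 35 mm up; a 19 mm ridge lies 72 mm upslope.
- small_fixed (a point): Foot of the small white temperature knob (28 mm wide, 20 mm tall) fixed on the sloping face, 62 mm to -y of the shaft; leave it. On the +y side three fixed grey buttons, 8 mm tall, lie 55 to 81 mm from the shaft. Downslope of the dial the face is clear.
- shaft (a point): Foot of the dial's shaft: the point where the shaft's axis (the face's normal) meets the sloping face, 75 mm above the selector's origin. The shaft is 16 mm thick and 13 mm long.
- dial: Programme dial snapped on the shaft; pulling it off along the normal takes about 6 to 12 N, and 25 mm of travel clears the shaft. 45 g. Origin: centre of underside (on the sloping face at the start), z out of its face. Going up: grey neck 30 mm wide, 14 mm long (leaving a 14 mm gap under the rim); aluminium rim 50 mm wide, 14 to 20 mm; white boss 28 mm wide, up to 32 mm.
- puller: Steel cage with orange handle, 160 g, upright on the mat. Origin: centre of underside on the handle axis, z up. Two fork feet 4 mm thick, x -28 to +20 mm, 36 mm apart inside; legs 56 mm apart inside, 66 outside; bridge underside at z 38 mm. Open at +x (goes first under the dial). Back plate inner face at x -25 mm: a dial rim against it is centred on the origin.
- puller_grip (a point): Middle of the puller's handle (block 24 mm along x, 44 mm along y, z 46 to 88 mm), 68 mm above its underside: a good TCP point for a grasp from above, fingers closing along the puller's x.
- mat: Black rubber mat, 140 by 140 by 3 mm, fixed. Origin: centre of its underside, on the worktop.
- tray: Blue open tray, fixed, 160 mm (x) by 180 mm (y), 32 mm high, walls and floor about 4 mm. Origin: centre of its underside.
- tray_in (a point): Centre of the tray's inner floor, axes as the tray.
- small_knob: Bystander: white knob 28 mm diameter, 18 mm tall, loose on the tray floor in its -y half; leave it there. Origin: centre of its underside.
- softener: Bystander: white bottle, 60 mm diameter, 170 mm tall, standing behind the high edge (+x side) of the control unit, between it and the robot. Origin: centre of its underside.
- dosing_cup: Bystander: green cup, 60 mm diameter, 55 mm tall, behind (+x of) the tray. Origin: centre of its underside.
- jar: Bystander: glass jar with black lid, 64 mm diameter, 80 mm tall, standing behind (+x of) the mat. Origin: centre of its underside.
There are look-alikes about, which are no part of the job. Of the things shaped like the tray, the blue one is meant.

How it is judged:
By the outcome, as a careful person would: the job done as asked, in the order asked, and still so for the second after the job is handed in, with the robot touching nothing.
It also fails if it takes over 72 s, if anything falls off the work surface, if the arm or the gripper's body presses on something with over 40 N, if the wrist force passes 120 N, or if a joint passes its speed limit or range.

ROBOT

A 7-joint arm with a two-finger parallel gripper is mounted at the origin on the work surface. World frame = base frame: x ahead of the robot, y to its left, z up, the work surface at z = 0. Lengths are in m, angles in rad, forces in N, time in s.
With the tool pointing down it reaches from about 0.4 to 0.85 m from the base axis. Payload 4.4 kg.
Tool frame: the origin (TCP) lies between the finger pads, 19 mm behind the fingertips; this is the grasp point; z points along the fingers, y is the line along which they close (so a half turn about z gives the same grasp; the last joint's range is limited). The gripper opens to 94 mm and grips with 3 to 60 N. Pads are 16 mm wide; open, the fingers measure 119 mm over their backs; the gripper's body (75 mm by 177 mm) begins 78 mm behind the grasp point.
Start: joints at [1.269, 0.628, 0.038, 1.517, -0.027, 0.996, -0.02], TCP at [0.152, -0.632, 0.224] pointing down, gripper open.
Joint ranges: [-3.06, 3.06], [-0.37, 2.12], [-1.25, 1.32], [0.18, 2.47], [-1.1, 4.24], [0.23, 1.98], [-2.94, 2.94]. Speed limits (rad/s): [2.57, 2.57, 3.14, 3.14, 3.14, 3.14, 3.14].

INTERFACE

Orientations are given as a rotation vector (axis times angle).
In Python, from plant import arm gives the robot as it stands. The module is installed in compiled form; this text tells all that it offers.
- The arm moves only by the tool jog_arm, never from a script. Its argument "series" is a list of rows, each a list of 7 numbers: the shift along the tool's x, y, z in m, then the turn, a rotation vector about the tool's x, y, z in rad, then the finger opening in m, from 0 to 0.094. A call has 1 to 12 rows; each row is the pose to reach, as a shift and turn from the pose commanded when the call began, along the tool's axes at that moment; what a row does not reach only later rows make up. A row lasts 1/10 s, in which the tool goes at most 50 mm and 8.59 degrees, less where a joint would pass 70% of its speed; a pose out of reach is approached as far as the arm can. A call with a gripper value outside its range is refused whole. The fingers move at their own pace and stop on an object; the grip force is fixed at half the most. Time passes only in rows, so rows that repeat a pose let the fingers close. It gives the time, the measured TCP pose, the force, the opening and the grip force at its end, in the units of the state.
- arm.get_state(): the state, without advancing time (a new reading comes with each control period).
- arm.read_camera(name): name is "side" or "top" or "wrist"; returns a dict with "image" (384x512x3 uint8, red, green, blue), "mtx" (3x3 intrinsics, pixels), "k1" (the pictures are not rectified: a ray, as slopes to the right and down, at radius r is drawn at 1 + k1 r^2 times it, then the intrinsics apply), "extrinsics" (4x4, takes a point from camera to world coordinates). Camera axes: x right, y down, z forward; pixel columns grow to the right and rows downward; lengths in m; the calibration is good to about 2 mm. A picture is of the moment at which its call begins. There is no depth.
- arm.sign_off(): hands the job in; it is judged then, once.
The state is a dict: "time": time; "qpos": joint angles; "qd": joint speeds; "joint_torque": joint torques, N m; "ee_pos": TCP position; "tool_rot": TCP orientation; "contact_force": force on the tool from outside, world axes, zero at the start; "wrist_torque": the same for the moment, N m; "width": opening from 0.0 (shut) to 1.0 (fully open); "finger_force": force on a finger pad.
Only numpy, scipy, OpenCV 4.12 (cv2) and the standard library are available. Lean on these libraries where they do the work, as an engineer would, in place of code of your own. Each camera call takes 0.05 s, during which the arm holds its last target. There are 200 camera calls.

## Working session

There is one attempt and no reset: what is moved stays moved. The work goes in short steps, Python scripts to look and compute and a tool call to move; the robot and the scene stay as the last step left them, time stands still between calls to the robot, and variables do not carry over. Pictures are saved under pics/ and viewed, at most 10 in all, crops included, and the job is handed in when it is done.

Besides the shell and the picture viewer there is one more tool, called after ">>>" as a command line: name --pt "numbers of a row" for each row, then --argument value for the rest. jog_arm: Moves the arm, as the interface text tells. Its arguments: {"type":"object","properties":{"series":{"type":"array","items":{"type":"array","items":{"type":"number"}}}},"required":["series"]}

```bash
mkdir -p pics; cat > h.py <<'E'
import numpy as np, cv2
from plant import arm
def snap(n,f):
    d=arm.read_camera(n); cv2.imwrite('pics/'+f+'.png',d['image'][:,:,::-1]); np.savez('pics/'+f+'.npz',**{k:np.array(v) for k,v in d.items() if k!='image'}); return d
def load(f): return np.load('pics/'+f+'.npz')
def ray(d,u,v):
    K=d['mtx']; x=np.array([(u-K[0,2])/K[0,0],(v-K[1,2])/K[1,1]]); y=x.copy()
    for _ in range(30): y=x/(1+float(d['k1'])*(y@y))
    E=d['extrinsics']; return E[:3,3],E[:3,:3]@np.array([y[0],y[1],1])
def atz(d,u,v,z):
    o,r=ray(d,u,v); return o+r*(z-o[2])/r[2]
def proj(d,p):
    E=d['extrinsics']; c=E[:3,:3].T@(np.asarray(p)-E[:3,3]); x=c[:2]/c[2]; x=x*(1+float(d['k1'])*(x@x)); K=d['mtx']; return np.array([K[0,0]*x[0]+K[0,2],K[1,1]*x[1]+K[1,2]])
E
python3 - <<'E'
from h import *
a=snap('top','top0');b=snap('side','side0')
s=arm.get_state();print(s)
print(a['extrinsics'],b['extrinsics'],a['mtx'])
E
```

```text
{'time': 0.1, 'qpos': array([ 1.26914799,  0.62922995,  0.03844902,  1.51823006, -0.02702665,
        0.99633547, -0.02001619]), 'qd': array([-0.00064507, -0.00322123,  0.00015806, -0.00353917, -0.00011456,
        0.0013325 , -0.00171941]), 'joint_torque': array([ 1.83357406e-03, -5.50787187e+01,  1.14667855e+00, -1.87114012e+01,
       -5.22946590e-02,  1.93281187e-02,  8.31861530e-05]), 'ee_pos': array([ 0.15178886, -0.6314515 ,  0.22347363]), 'tool_rot': array([-3.11811801e+00, -3.69362827e-01,  3.03906135e-04]), 'contact_force': array([0.16686318, 0.02286366, 0.54460848]), 'wrist_torque': array([-0.04460461,  0.00313481,  0.01340492]), 'finger_force': 0.0, 'width': 0.9970954961555888}
[[ 0.02397093 -0.98063944  0.19434937  0.17379157]
 [-0.99940726 -0.02831128 -0.01958557  0.01338385]
 [ 0.02470866 -0.19376469 -0.98073683  1.15842528]
 [ 0.          0.          0.          1.        ]] [[-0.99939085 -0.00444785  0.03461413  0.38050143]
 [-0.02987257  0.62182273 -0.78258809  0.85251949]
 [-0.01804302 -0.7831454  -0.62157682  0.7584628 ]
 [ 0.          0.          0.          1.        ]] [[441.29361731   0.         256.97422011]
 [  0.         441.29361731 193.84016032]
 [  0.           0.           1.        ]]
```

View pics/top0.png

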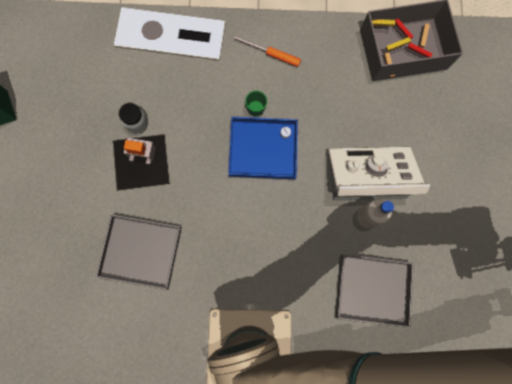

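View pics/side0.png

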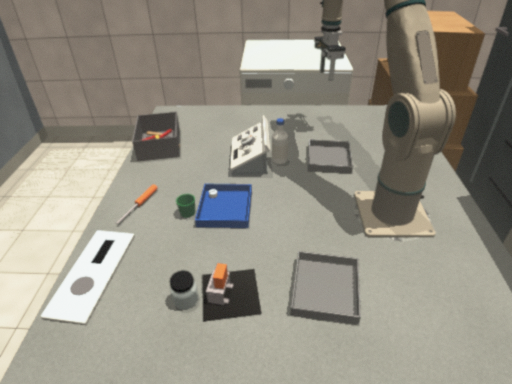

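```bash
python3 - <<'E'
from h import *
t=cv2.imread('pics/top0.png');s=cv2.imread('pics/side0.png')
def c(i,x,y,w=66,h=50): return cv2.resize(i[y:y+h,x:x+w],(400,300),interpolation=cv2.INTER_CUBIC)
a=np.hstack([c(t,108,132),cv2.resize(t[140:205,325:435],(400,300),interpolation=cv2.INTER_CUBIC)])
b=np.hstack([c(s,195,260),c(s,222,112)])
cv2.imwrite('pics/crop0.png',np.vstack([a,b]))
E
```

```text
(no output)
```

View pics/crop0.png

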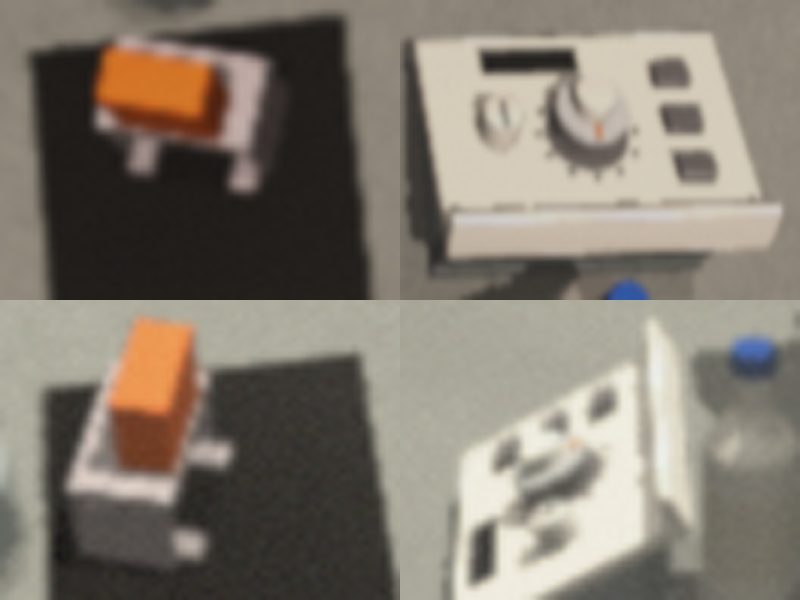

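```bash
python3 - <<'E'
from h import *
d=load('top0');
P=[atz(d,108+x/6.06,132+y/6,.091)[:2] for x,y in [(108,45),(215,65),(207,122),(97,98)]]
P=np.array(P);print('handle',P,P.mean(0)); v=P[1]+P[2]-P[0]-P[3]; print('yaw puller',np.degrees(np.arctan2(v[0],-v[1])), np.linalg.norm(v)/2)
S=np.array([atz(d,325+x/3.636,140+y/4.615,.035)[:2] for x,y in [(15,40),(312,33)]]);v=S[1]-S[0];L=np.linalg.norm(v);th=np.arctan2(v[0],-v[1])
print(S,L,np.degrees(th)); ysel=v/L; xs=np.array([ysel[1],-ysel[0]]);print(xs,'shaft from low edge',S.mean(0)+.0693*xs)
b=atz(d,325+200/3.636,140+92/4.615,.1027)[:2];print('shaft from boss',b+.016*xs)
T=np.array([atz(d,u,v,.032)[:2] for u,v in [(231,118),(298,119),(296,180),(229,178)]]);print('tray',T,T.mean(0))
print('knob',atz(d,286,132,.022), 'cup',atz(d,256,103,.055),'softener',atz(d,386,208,.17),'jar',atz(d,131,114,.08))
M=np.array([atz(d,u,v,.003)[:2] for u,v in [(113,140.5),(165,135),(169,184),(117,190)]]);print('mat',M.mean(0))
s=arm.get_state();from scipy.spatial.transform import Rotation as R
print(R.from_rotvec(s['tool_rot']).as_matrix().round(3))
w=arm.read_camera('wrist');E=w['extrinsics'];Rt=R.from_rotvec(s['tool_rot']).as_matrix();print('cam in tool',Rt.T@(E[:3,3]-s['ee_pos']),(Rt.T@E[:3,:3]).round(2))
E
```

```text
handle [[0.51453388 0.32385907]
 [0.50728654 0.27939664]
 [0.48252372 0.28086443]
 [0.49142256 0.32649638]] [0.49894167 0.30265413]
yaw puller -10.160347319535703 0.04576487839759089
[[ 0.52435709 -0.19794761]
 [ 0.53529594 -0.41666505]] 0.21899081592571118 2.863184763555189
[-0.99875166 -0.04995121] shaft from low edge [ 0.46061302 -0.31076795]
shaft from boss [ 0.46195514 -0.31294332]
tray [[ 0.60278699  0.06570206]
 [ 0.60596225 -0.1148488 ]
 [ 0.43698253 -0.11063459]
 [ 0.43713893  0.06509937]] [ 0.52071768 -0.02367049]
knob [ 0.57166958 -0.08370673  0.022     ] cup [ 6.38219037e-01 -1.68323230e-04  5.50000000e-02] softener [ 0.34522294 -0.30171354  0.17      ] jar [0.5865152  0.31937645 0.08      ]
mat [0.48067574 0.30380385]
[[ 0.972  0.234 -0.   ]
 [ 0.234 -0.972  0.002]
 [ 0.    -0.002 -1.   ]]
cam in tool [ 0.08113375 -0.00084732 -0.16109954] [[ 0.   -0.96 -0.28]
 [ 1.    0.    0.  ]
 [-0.   -0.28  0.96]]
```

```bash
cat >> h.py <<'E'
from scipy.spatial.transform import Rotation as R
SH=np.array([.461,-.312,.075]); YS=182.9
def frame(yaw,tilt=0):  # tool matrix; yaw of puller x (deg), tilt back about puller y
    c,s=np.cos(np.radians(yaw)),np.sin(np.radians(yaw)); a,b=np.cos(np.radians(tilt)),np.sin(np.radians(tilt))
    px=np.array([c*a,s*a,b]); pz=np.array([-c*b,-s*b,a]); y=-px; z=-pz
    return np.c_[np.cross(y,z),y,z]
def go(p,Rt,s0=None):
    s=s0 or arm.get_state(); R0=R.from_rotvec(s['tool_rot']).as_matrix()
    return (R0.T@(np.asarray(p)-s['ee_pos'])).round(4), R.from_matrix(R0.T@Rt).as_rotvec().round(4)
E
python3 - <<'E'
from h import *
print(go([.48,-.2,.3],frame(169.8)))
E
```

```text
(array([ 0.42  , -0.343 , -0.0759]), array([-1.200e-03, -8.000e-04, -1.157e+00]))
```

>>> jog_arm --pt "0.06 -0.05 -0.03 0 0 -0.13 0.05" --pt "0.42 -0.343 -0.076 0 0 -1.157 0.05" --pt "0.42 -0.343 -0.076 0 0 -1.157 0.05" --pt "0.42 -0.343 -0.076 0 0 -1.157 0.05" --pt "0.42 -0.343 -0.076 0 0 -1.157 0.05" --pt "0.42 -0.343 -0.076 0 0 -1.157 0.05" --pt "0.42 -0.343 -0.076 0 0 -1.157 0.05" --pt "0.42 -0.343 -0.076 0 0 -1.157 0.05" --pt "0.42 -0.343 -0.076 0 0 -1.157 0.05" --pt "0.42 -0.343 -0.076 0 0 -1.157 0.05" --pt "0.42 -0.343 -0.076 0 0 -1.157 0.05" --pt "0.42 -0.343 -0.076 0 0 -1.157 0.05"

```text
time: 1.35
ee_pos: [0.4848, -0.1929, 0.3013]
tool_rot: [2.398, 2.029, 0.009]
contact_force: [-0.6, -0.7, 0.2]
width: 0.532
finger_force: 0.0
```

```bash
python3 - <<'E'
from h import *
s=arm.get_state();print(s['time'],s['ee_pos'],s['qpos'].round(2));snap('wrist','w1')
print(go([.5,.303,.2],frame(169.8)))
E
```

```text
1.35 [ 0.48475439 -0.19290258  0.3012675 ] [ 0.59  0.38 -0.37  1.76  0.15  1.03  0.  ]
(array([ 0.4953, -0.0674,  0.1012]), array([ 0.0013, -0.0014,  0.0074]))
```

View pics/w1.png

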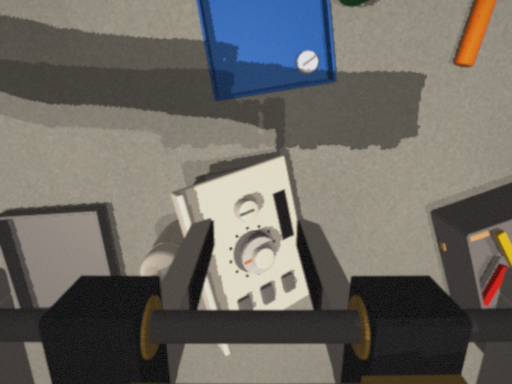

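>>> jog_arm --pt "0.495 -0.067 0.05 0 0 0.007 0.05" --pt "0.495 -0.067 0.05 0 0 0.007 0.05" --pt "0.495 -0.067 0.05 0 0 0.007 0.05" --pt "0.495 -0.067 0.05 0 0 0.007 0.05" --pt "0.495 -0.067 0.05 0 0 0.007 0.05" --pt "0.495 -0.067 0.05 0 0 0.007 0.05" --pt "0.495 -0.067 0.05 0 0 0.007 0.05" --pt "0.495 -0.067 0.05 0 0 0.007 0.05" --pt "0.495 -0.067 0.05 0 0 0.007 0.05" --pt "0.495 -0.067 0.05 0 0 0.007 0.05" --pt "0.495 -0.067 0.05 0 0 0.007 0.05" --pt "0.495 -0.067 0.05 0 0 0.007 0.05"

```text
time: 2.6
ee_pos: [0.5016, 0.2982, 0.2494]
tool_rot: [2.416, 2.008, -0.003]
contact_force: [0.4, -0.7, 0.4]
width: 0.53
finger_force: 0.0
```

```bash
python3 - <<'E'
from h import *
d=load('w1');xs=np.array([np.cos(np.radians(YS)),np.sin(np.radians(YS))]);
print('shaft', atz(d,263,260,.1027)[:2]+.016*xs, 'lowcorner',atz(d,286,155,.035))
k=atz(d,249,208,.075+.02*.866)[:2]+.01*xs; print('small foot',k)
for n in ('',): print(proj(d,[*(np.array([.461,-.312])-.016*xs),.1027]))
s=arm.get_state();print(s['time'],s['ee_pos'],R.from_rotvec(s['tool_rot']).as_matrix().round(3));snap('wrist','w2')
E
```

```text
shaft [ 0.46022675 -0.31099887] lowcorner [ 0.52791135 -0.19621342  0.035     ]
small foot [ 0.45988088 -0.24325638]
[263.73407743 260.61302298]
2.6 [0.5016246  0.29818667 0.24935419] [[ 0.183  0.983 -0.001]
 [ 0.983 -0.183 -0.002]
 [-0.002 -0.001 -1.   ]]
```

View pics/w2.png

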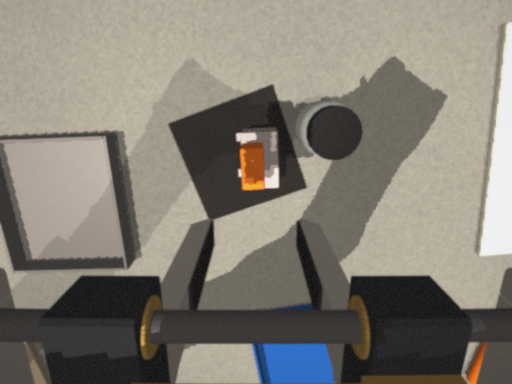

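```bash
python3 - <<'E'
from h import *
i=cv2.imread('pics/w2.png');d=load('w2');c=i[125:200,225:290]
hsv=cv2.cvtColor(c,cv2.COLOR_BGR2HSV);m=(hsv[...,1]>180)&(hsv[...,0]<20)
print(np.percentile(hsv[...,2][m],[5,25,50,75,95]))
for t in (100,):
  m2=(m&(hsv[...,2]>t)).astype(np.uint8)
  print(m2.sum())
cv2.imwrite('pics/w2c.png',cv2.resize(c,None,fx=8,fy=8,interpolation=cv2.INTER_CUBIC))
E
```

```text
[119. 154. 157. 217. 242.]
1004
```

View pics/w2c.png

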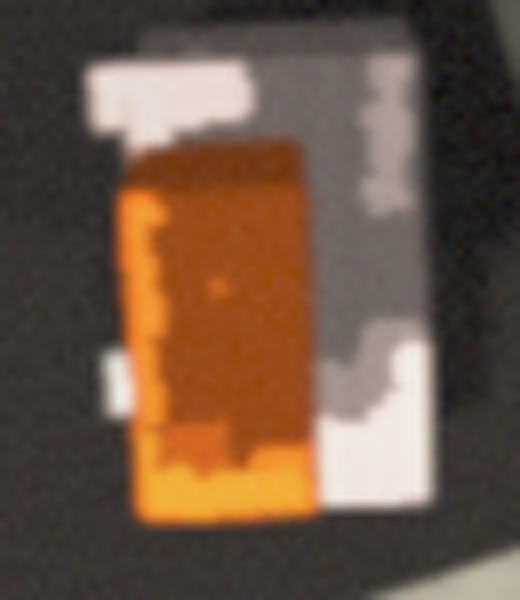

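```bash
python3 - <<'E'
from h import *
d=load('w2')
P=np.array([atz(d,225+(x-4)/8,125+(y-4)/8,.091)[:2] for x,y in [(120,188),(302,181),(318,512),(138,519)]])
print(P,P.mean(0)); v=P[2]+P[3]-P[0]-P[1];w=P[1]+P[2]-P[0]-P[3]
print(np.linalg.norm(v)/2,np.linalg.norm(w)/2,'px yaw',np.degrees(np.arctan2(-v[0],v[1])),np.degrees(np.arctan2(-w[1],-w[0])))
c=P.mean(0)
print(go([*c,.14],frame(169.8)),go([*c,.071],frame(169.8)))
E
```

```text
[[0.49157291 0.33008591]
 [0.51422634 0.32679055]
 [0.5086425  0.28371344]
 [0.48539321 0.2870445 ]] [0.49995874 0.3069086 ]
0.04345911805310239 0.023189270320403268 px yaw 172.22170400576104 171.78564736649045
(array([ 0.0101, -0.0041,  0.1096]), array([-0.0003,  0.0025, -0.0085])) (array([ 0.0103, -0.0041,  0.1786]), array([-0.0003,  0.0025, -0.0085]))
```

>>> jog_arm --pt "0.01 -0.004 0.05 0 0 -0.047 0.05" --pt "0.01 -0.004 0.1 0 0 -0.047 0.05" --pt "0.01 -0.004 0.11 0 0 -0.047 0.05" --pt "0.01 -0.004 0.11 0 0 -0.047 0.05" --pt "0.01 -0.004 0.11 0 0 -0.047 0.05" --pt "0.01 -0.004 0.11 0 0 -0.047 0.05"

```text
time: 3.25
ee_pos: [0.5015, 0.3096, 0.1428]
tool_rot: [2.37, 2.061, 0.007]
contact_force: [0.0, 0.3, -0.6]
width: 0.533
finger_force: 0.0
```

```bash
python3 - <<'E'
from h import *
for _ in range(3):
  s=arm.get_state();print(s['time'],s['ee_pos'],abs(s['qd']).max());snap('wrist','w3')
print(R.from_rotvec(s['tool_rot']).as_matrix().round(3))
print(go([.5,.307,.071],frame(172)))
E
```

```text
3.25 [0.50147236 0.30961505 0.14276538] 0.006470215602410158
3.3 [0.50126159 0.30970152 0.14262163] 0.00916345665195825
3.35 [0.50095339 0.30968748 0.14231028] 0.008608183527895805
[[ 0.138  0.99   0.003]
 [ 0.99  -0.138  0.002]
 [ 0.002  0.003 -1.   ]]
(array([-0.0028, -0.0005,  0.071 ]), array([ 0.0024, -0.0017,  0.0013]))
```

>>> jog_arm --pt "-0.002 0 0.04 0 0 0 0.05" --pt "-0.002 0 0.069 0 0 0 0.05" --pt "-0.002 0 0.069 0 0 0 0.05" --pt "-0.002 0 0.069 0 0 0 0.05" --pt "-0.002 0 0.069 0 0 0 0.01" --pt "-0.002 0 0.069 0 0 0 0.01" --pt "-0.002 0 0.069 0 0 0 0.01" --pt "-0.002 0 0.069 0 0 0 0.01" --pt "-0.002 0 0.069 0 0 0 0.01" --pt "-0.002 0 0.069 0 0 0 0.01"

```text
time: 4.4
ee_pos: [0.4998, 0.3073, 0.0718]
tool_rot: [2.369, 2.063, 0.001]
contact_force: [-0.7, -1.0, 4.2]
width: 0.258
finger_force: 30.0
```

```bash
python3 - <<'E'
from h import *
s=arm.get_state();print(s['time'],s['ee_pos'],s['contact_force'],s['finger_force'],s['width'])
print(R.from_rotvec(s['tool_rot']).as_matrix().round(3))
w=snap('wrist','w4');sd=snap('side','s4')
im=np.hstack([cv2.resize(w['image'][150:384,120:400],(400,334)),cv2.resize(sd['image'][200:340,150:318],(400,334))])
cv2.imwrite('pics/g4.png',im[:,:,::-1])
E
```

```text
4.4 [0.4998382  0.30732972 0.07178441] [-0.69146475 -0.95943731  4.1854138 ] 29.999030828475952 0.25798259509367455
[[ 0.138  0.99   0.001]
 [ 0.99  -0.138  0.   ]
 [ 0.     0.001 -1.   ]]
```

View pics/g4.png

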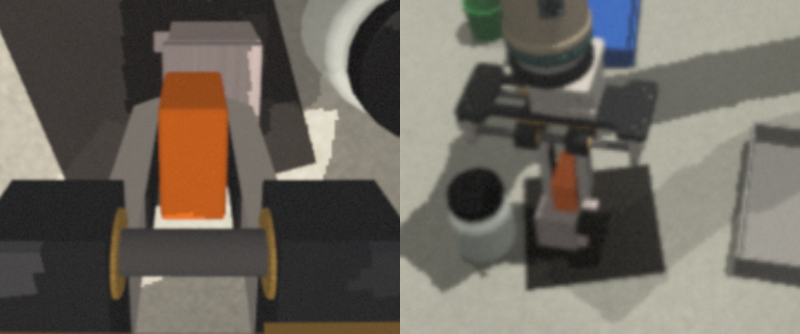

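```bash
cat >> h.py <<'E'
SH=np.array([.4608,-.3113,.075])
RS=frame(YS,30); U=-RS[:,1]; N=-RS[:,2]; Y=-RS[:,0]
def dialpose(u,h,y=0): return SH+U*u+N*(h+.0685)+Y*y
E
python3 - <<'E'
from h import *
print(go([.5,.307,.25],frame(172)),go([.52,-.05,.3],frame(178)))
print(dialpose(-.065,.06),dialpose(-.065,.005)); print(frame(172),RS)
E
```

```text
(array([-0.0002,  0.0003, -0.1782]), array([ 0.0008, -0.0004,  0.0015])) (array([-0.3511,  0.0693, -0.2283]), array([ 0.0008, -0.0003, -0.1033]))
[ 0.58118728 -0.30520144  0.15378426] [ 0.5537225  -0.30659275  0.10615287]
[[ 0.1391731   0.99026807 -0.        ]
 [ 0.99026807 -0.1391731   0.        ]
 [ 0.         -0.         -1.        ]] [[-0.05059294  0.86491633 -0.49935968]
 [ 0.99871936  0.04381477 -0.02529647]
 [ 0.         -0.5        -0.8660254 ]]
```

>>> jog_arm --pt "0 0 -0.03 0 0 0 0.01" --pt "0 0 -0.07 0 0 0 0.01" --pt "0 0 -0.12 0 0 0 0.01" --pt "0 0 -0.17 0 0 0 0.01" --pt "0 0 -0.2 0 0 0 0.01" --pt "0 0 -0.2 0 0 0 0.01"

```text
time: 5.1
ee_pos: [0.5012, 0.309, 0.2755]
tool_rot: [2.369, 2.062, 0.013]
contact_force: [0.6, 0.3, -2.1]
width: 0.253
finger_force: 30.0
```

```bash
python3 - <<'E'
from h import *
s=arm.get_state();print(s['ee_pos'],s['contact_force'],s['width'])
p=dialpose(-.065,.08);print(p,go([.54,0,.3],frame(178,15)),go(p+[0,0,.04],RS))
E
```

```text
[0.50115632 0.30898878 0.27548572] [ 0.62706798  0.25498172 -2.14760994] 0.2529335318332324
[ 0.59117447 -0.30469551  0.17110477] (array([-0.3006,  0.0812, -0.0257]), array([ 0.2679, -0.0187, -0.1019])) (array([-0.5958,  0.1733,  0.0621]), array([ 0.5286, -0.0542, -0.1831]))
```

>>> jog_arm --pt "-0.3 0.08 -0.025 0.27 -0.02 -0.1 0.01" --pt "-0.3 0.08 -0.025 0.27 -0.02 -0.1 0.01" --pt "-0.3 0.08 -0.025 0.27 -0.02 -0.1 0.01" --pt "-0.3 0.08 -0.025 0.27 -0.02 -0.1 0.01" --pt "-0.3 0.08 -0.025 0.27 -0.02 -0.1 0.01" --pt "-0.3 0.08 -0.025 0.27 -0.02 -0.1 0.01" --pt "-0.596 0.173 0.062 0.529 -0.054 -0.183 0.01" --pt "-0.596 0.173 0.062 0.529 -0.054 -0.183 0.01" --pt "-0.596 0.173 0.062 0.529 -0.054 -0.183 0.01" --pt "-0.596 0.173 0.062 0.529 -0.054 -0.183 0.01" --pt "-0.596 0.173 0.062 0.529 -0.054 -0.183 0.01" --pt "-0.596 0.173 0.062 0.529 -0.054 -0.183 0.01"

```text
time: 6.3
ee_pos: [0.583, -0.2771, 0.2146]
tool_rot: [-1.877, -1.975, 0.543]
contact_force: [0.9, 1.0, -1.6]
width: 0.256
finger_force: 30.0
```

```bash
python3 - <<'E'
from h import *
s=arm.get_state();print(s['ee_pos'],s['qpos'].round(2),abs(s['qd']).max(),s['contact_force'],s['width'])
print(go(dialpose(-.065,.08)+[0,0,.04],RS),go(dialpose(-.075,.05),RS))
w=snap('wrist','w5')
c=w['image'];cv2.imwrite('pics/w5b.png',cv2.resize(c,(800,600))[:,:,::-1])
E
```

```text
[ 0.58297539 -0.27711217  0.21457294] [ 0.45  0.97 -0.38  0.99  0.42  1.76  0.16] 0.8263682587538418 [ 0.85639214  0.95379581 -1.56967164] 0.25567855144800505
(array([-0.028 ,  0.0076, -0.0004]), array([-0.0104,  0.0029, -0.0009])) (array([-0.0277,  0.0383,  0.0639]), array([-0.0104,  0.0029, -0.0009]))
```

View pics/w5b.png

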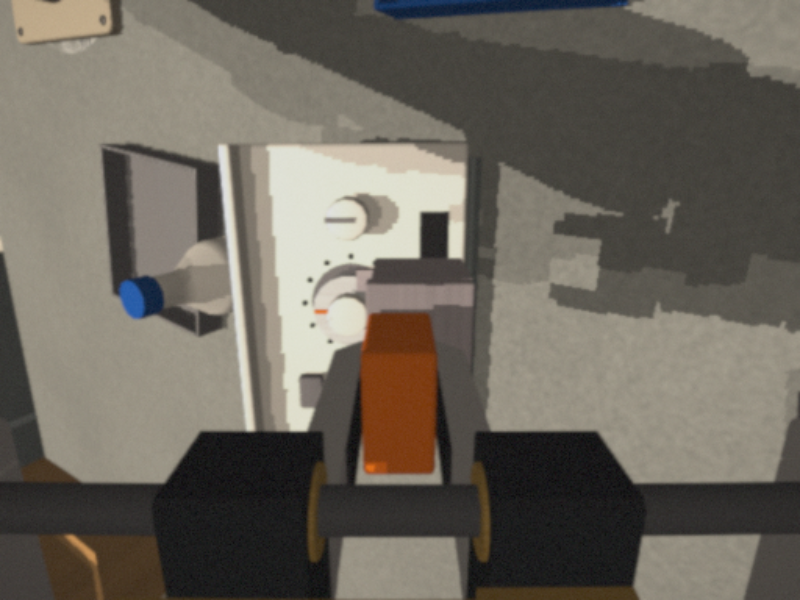

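```bash
python3 - <<'E'
from h import *
d=load('w5')
def onplane(u,v,h):
    o,r=ray(d,u,v); q=SH+N*h; return o+r*((q-o)@N)/(r@N)-N*h-SH
f=.64
for n,x,y,h in [('boss',347,317,.032),('knob',345,218,.02),('corner',467,143,0),('ridge',230,144,.019),('rimL',313,305,.02)]:
    e=onplane(x*f,y*f,h); print(n,'U',(e@U).round(4),'Y',(e@Y).round(4))
s=arm.get_state();print(s['time'],s['ee_pos'],abs(s['qd']).max());print(go(dialpose(-.075,.05),RS))
E
```

```text
boss U -0.0016 Y -0.0014
knob U -0.0008 Y -0.0651
corner U -0.0806 Y -0.1119
ridge U 0.0703 Y -0.1115
rimL U 0.0228 Y -0.0058
6.35 [ 0.58092353 -0.28802332  0.21137743] 0.127006730683233
(array([-0.0162,  0.0393,  0.0598]), array([-0.0138,  0.0067, -0.0139]))
```

>>> jog_arm --pt "-0.016 0.039 0.06 -0.014 0.007 -0.014 0.01" --pt "-0.016 0.039 0.06 -0.014 0.007 -0.014 0.01" --pt "-0.016 0.039 0.06 -0.014 0.007 -0.014 0.01" --pt "-0.016 0.039 0.06 -0.014 0.007 -0.014 0.01" --pt "-0.016 0.039 0.06 -0.014 0.007 -0.014 0.01"

```text
time: 6.85
ee_pos: [0.5889, -0.2903, 0.1481]
tool_rot: [-1.873, -1.995, 0.516]
contact_force: [-0.1, -0.7, -1.6]
width: 0.256
finger_force: 30.0
```

```bash
python3 - <<'E'
from h import *
w=snap('wrist','w6');s=arm.get_state();print(s['time'],s['ee_pos'],abs(s['qd']).max(),s['contact_force']);print(go(dialpose(-.075,.05),RS),go(dialpose(-.06,.005),RS))
d=load('w6')
# rectify face plane h=.02: 4px/mm, U right, Y down
def rect(h,u0,u1,y0,y1,k=4):
    us=np.arange(u0,u1,1/k);ys=np.arange(y0,y1,1/k)
    m=np.array([[proj(d,SH+N*h/1e3+U*a/1e3+Y*b/1e3) for a in us] for b in ys],np.float32)
    return cv2.remap(w['image'],m,None,cv2.INTER_CUBIC)
A=rect(32,-30,50,-100,40);B=rect(20,-30,50,-100,40)
I=np.hstack([A,B])
for x in (120,440):
    cv2.line(I,(x,0),(x,560),(255,0,0),1)
for y in (400,400-248): cv2.line(I,(0,y),(640,y),(255,0,0),1)
cv2.imwrite('pics/r6.png',I[:,:,::-1])
E
```

```text
6.9 [ 0.58896572 -0.29053524  0.14837165] 0.00625560589862871 [-1.09061431 -0.12757868 -0.67965608]
(array([-0.0143, -0.0003,  0.0095]), array([ 0.0095, -0.0024,  0.0128])) (array([-0.0142, -0.0158,  0.0544]), array([ 0.0095, -0.0024,  0.0128]))
```

View pics/r6.png

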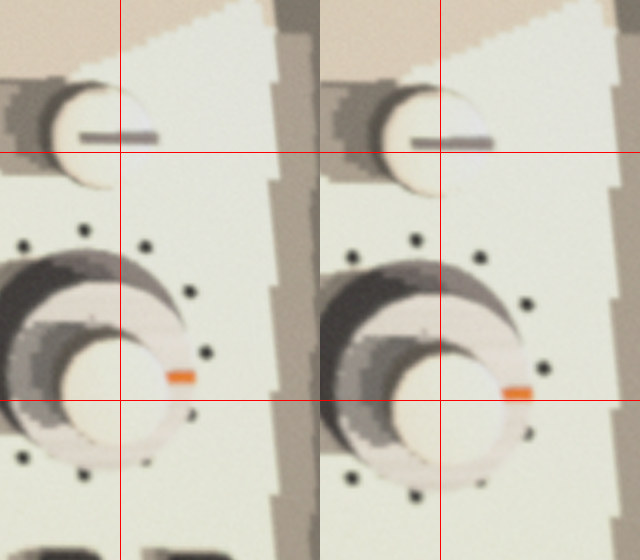

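```bash
python3 - <<'E'
from h import *
d=dict(load('w6'));s=arm.get_state();Rt=R.from_rotvec(s['tool_rot']).as_matrix();E=d['extrinsics'];T=np.eye(4);T[:3,:3]=Rt.T@E[:3,:3];T[:3,3]=Rt.T@(E[:3,3]-s['ee_pos']);d['extrinsics']=T
print(T.round(4))
im=cv2.imread('pics/w6.png');hsv=cv2.cvtColor(im,cv2.COLOR_BGR2HSV)
col=hsv[185:320,256];print([(185+i,tuple(map(int,c))) for i,c in enumerate(col) if i%3==0])
for y in (352,472):
  print(atz(d,400*.64,y*.64,-.02), [atz(d,x*.64,y*.64,-.02)[1].round(4) for x in ((363,434) if y<400 else (362,435))])
E
```

```text
[[ 6.000e-04 -9.608e-01 -2.771e-01  8.190e-02]
 [ 1.000e+00  9.000e-04 -1.100e-03  0.000e+00]
 [ 1.300e-03 -2.771e-01  9.608e-01 -1.609e-01]
 [ 0.000e+00  0.000e+00  0.000e+00  1.000e+00]]
[(185, (8, 36, 157)), (188, (10, 37, 157)), (191, (7, 36, 156)), (194, (7, 34, 156)), (197, (10, 35, 153)), (200, (7, 117, 109)), (203, (10, 203, 102)), (206, (12, 215, 102)), (209, (11, 194, 105)), (212, (13, 225, 102)), (215, (12, 210, 102)), (218, (12, 213, 102)), (221, (13, 230, 101)), (224, (13, 225, 103)), (227, (11, 209, 127)), (230, (12, 227, 128)), (233, (11, 207, 132)), (236, (12, 231, 130)), (239, (12, 221, 129)), (242, (12, 215, 129)), (245, (11, 210, 129)), (248, (11, 204, 131)), (251, (13, 235, 127)), (254, (12, 218, 130)), (257, (12, 217, 128)), (260, (12, 218, 131)), (263, (12, 213, 132)), (266, (12, 217, 133)), (269, (12, 222, 131)), (272, (12, 227, 129)), (275, (12, 235, 128)), (278, (12, 233, 127)), (281, (12, 225, 128)), (284, (12, 215, 129)), (287, (11, 223, 129)), (290, (11, 202, 129)), (293, (11, 210, 131)), (296, (12, 219, 129)), (299, (11, 212, 130)), (302, (9, 155, 128)), (305, (20, 38, 163)), (308, (19, 34, 157)), (311, (6, 26, 50)), (314, (15, 12, 43)), (317, (6, 26, 49))]
[ 0.02205213  0.00041132 -0.02      ] [np.float64(-0.0108), np.float64(0.0108)]
[-0.0205469   0.00048036 -0.02      ] [np.float64(-0.012), np.float64(0.012)]
```

>>> jog_arm --pt "-0.013 -0.006 0.025 0.0095 -0.0024 0.0128 0.01" --pt "-0.013 -0.012 0.043 0.0095 -0.0024 0.0128 0.01" --pt "-0.013 -0.012 0.052 0.0095 -0.0024 0.0128 0.01" --pt "-0.013 -0.012 0.052 0.0095 -0.0024 0.0128 0.01" --pt "-0.013 -0.012 0.052 0.0095 -0.0024 0.0128 0.01" --pt "-0.013 -0.012 0.052 0.0095 -0.0024 0.0128 0.01"

```text
time: 7.5
ee_pos: [0.5538, -0.3058, 0.108]
tool_rot: [-1.882, -1.979, 0.53]
contact_force: [-0.2, 1.1, -2.2]
width: 0.256
finger_force: 30.0
```

```bash
cat >> h.py <<'E'
def rep(f=True):
    s=arm.get_state();e=s['ee_pos']-SH;F=s['contact_force']
    print('t',round(s['time'],2),'u,y,h mm',(np.array([e@U,e@Y,e@N-.0685])*1e3).round(2),'F u,y,n',np.array([F@U,F@Y,F@N]).round(2),'tq',s['wrist_torque'].round(2),'w',round(s['width'],3),abs(s['qd']).max().round(3),s['qpos'].round(2))
E
python3 - <<'E'
from h import *
arm.read_camera('side');rep();print(go(dialpose(-.02,.0055,-.0015),RS))
E
```

```text
t 7.55 u,y,h mm [-64.13  -0.72   6.39] F u,y,n [-0.66  0.32 -2.06] tq [-0.02 -0.84  0.01] w 0.256 0.008 [ 0.51  1.03 -0.37  1.15  0.45  1.54  0.14]
(array([ 0.0008, -0.0441,  0.0009]), array([-0.0007, -0.0005, -0.0005]))
```

>>> jog_arm --pt "0.001 -0.01 0.001 0 0 0 0.01" --pt "0.001 -0.02 0.001 0 0 0 0.01" --pt "0.001 -0.03 0.001 0 0 0 0.01" --pt "0.001 -0.04 0.001 0 0 0 0.01" --pt "0.001 -0.044 0.001 0 0 0 0.01" --pt "0.001 -0.044 0.001 0 0 0 0.01" --pt "0.001 -0.044 0.001 0 0 0 0.01"

```text
time: 8.25
ee_pos: [0.514, -0.3072, 0.1283]
tool_rot: [-1.882, -1.977, 0.532]
contact_force: [-0.8, -0.3, -2.4]
width: 0.256
finger_force: 30.0
```

```bash
python3 - <<'E'
from h import *
rep();print(go(dialpose(-.003,.0055,-.0015),RS))
w=snap('wrist','w7')
E
```

```text
t 8.25 u,y,h mm [-19.57  -1.4    4.35] F u,y,n [-0.54  0.27 -2.47] tq [ 0.04 -0.75 -0.03] w 0.256 0.01 [ 0.55  0.96 -0.38  1.28  0.45  1.49  0.13]
(array([ 0.0001, -0.0166, -0.0011]), array([-0.0023, -0.0012, -0.001 ]))
```

No contact so far. Slide on to the dial.

>>> jog_arm --pt "0 -0.005 -0.001 -0.002 0 0 0.01" --pt "0 -0.01 -0.001 -0.002 0 0 0.01" --pt "0 -0.014 -0.001 -0.002 0 0 0.01" --pt "0 -0.0165 -0.001 -0.002 0 0 0.01" --pt "0 -0.018 -0.001 -0.002 0 0 0.01" --pt "0 -0.018 -0.001 -0.002 0 0 0.01" --pt "0 -0.018 -0.001 -0.002 0 0 0.01"

```text
time: 9.0
ee_pos: [0.4988, -0.308, 0.1382]
tool_rot: [-1.883, -1.978, 0.53]
contact_force: [0.0, -0.1, -1.8]
width: 0.253
finger_force: 30.0
```

```bash
python3 - <<'E'
from h import *
rep();
E
```

```text
t 9.0 u,y,h mm [-1.43 -1.41  5.25] F u,y,n [-0.91  0.07 -1.57] tq [ 0.04 -0.79 -0.04] w 0.253 0.004 [ 0.57  0.93 -0.38  1.32  0.45  1.48  0.13]
```

>>> jog_arm --pt "0 -0.001 0 0 0 0 0.01" --pt "0 -0.002 0 0 0 0 0.01" --pt "0 -0.002 0 0 0 0 0.01" --pt "0 -0.002 0 0 0 0 0.01"

```text
time: 9.4
ee_pos: [0.4978, -0.3079, 0.139]
tool_rot: [-1.883, -1.979, 0.529]
contact_force: [2.3, -1.1, -2.6]
width: 0.257
finger_force: 30.0
```

```bash
python3 - <<'E'
from h import *
rep();
E
```

```text
t 9.4 u,y,h mm [-0.15 -1.55  5.54] F u,y,n [-3.21  1.17 -1.12] tq [ 0.02 -1.58 -0.  ] w 0.257 0.002 [ 0.57  0.92 -0.38  1.33  0.45  1.48  0.13]
```

>>> jog_arm --pt "0 0 -0.003 0 0 0 0.01" --pt "0 0 -0.005 0 0 0 0.01" --pt "0 0 -0.007 0 0 0 0.01" --pt "0 0 -0.009 0 0 0 0.01" --pt "0 0 -0.011 0 0 0 0.01" --pt "0 0 -0.013 0 0 0 0.01" --pt "0 0 -0.015 0 0 0 0.01" --pt "0 0 -0.018 0 0 0 0.01" --pt "0 0 -0.021 0 0 0 0.01" --pt "0 0 -0.025 0 0 0 0.01" --pt "0 0 -0.03 0 0 0 0.01" --pt "0 0 -0.03 0 0 0 0.01"

```text
time: 10.6
ee_pos: [0.5126, -0.3073, 0.166]
tool_rot: [-1.884, -1.979, 0.53]
contact_force: [0.1, -0.1, -2.6]
width: 0.253
finger_force: 30.0
```

```bash
python3 - <<'E'
from h import *
rep();
E
```

```text
t 10.6 u,y,h mm [ 0.53 -1.34 36.23] F u,y,n [-1.33  0.1  -2.18] tq [ 0.01 -0.89 -0.02] w 0.253 0.016 [ 0.55  0.91 -0.38  1.26  0.44  1.55  0.15]
```

>>> jog_arm --pt "0 0 -0.01 0 0 0 0.01" --pt "0 0 -0.02 0 0 0 0.01" --pt "0 0.005 -0.03 0 0 0 0.01" --pt "0 0.0 -0.05 0 0 0 0.01" --pt "0 -0.01 -0.07 0 0 0 0.01" --pt "0 -0.02 -0.09 0 0 0 0.01" --pt "0 -0.03 -0.11 0 0 0 0.01" --pt "0 -0.03 -0.11 0 0 0 0.01"

```text
time: 11.4
ee_pos: [0.543, -0.306, 0.2788]
tool_rot: [-1.888, -1.982, 0.527]
contact_force: [0.7, 0.2, -2.7]
width: 0.258
finger_force: 30.0
```

```bash
python3 - <<'E'
from h import *
F=[]
for _ in range(6):
    F.append(arm.get_state()['contact_force']);sd=arm.read_camera('side')
print(np.mean(F,0));rep()
d=snap('side','s8')
p=SH+N*.01; print('dial place px',proj(d,p),proj(d,arm.get_state()['ee_pos']-N*.05))
p=arm.get_state();print(p['ee_pos'])
print(go([.54,-.15,.26],frame(181,20)),go([.485,.005,.2],frame(180,12)))
a,b=sd['image'],sd['image']
x,y=map(int,proj(d,SH));x2,y2=map(int,proj(d,arm.get_state()['ee_pos']))
I=np.hstack([cv2.resize(a[y-40:y+40,x-50:x+50],(400,320),interpolation=2),cv2.resize(a[max(0,y2-20):y2+60,x2-50:x2+50],(400,320),interpolation=2)])
cv2.imwrite('pics/r8.png',I[:,:,::-1])
E
```

```text
[-0.05563024  0.02049374 -2.99216057]
t 11.7 u,y,h mm [ 30.33  -1.41 143.94] F u,y,n [-1.41  1.06 -2.6 ] tq [ 0.01 -0.82  0.02] w 0.255 0.004 [ 0.52  0.86 -0.39  1.06  0.41  1.79  0.21]
dial place px [248.20490089 139.79260941] [232.20294315 103.17647   ]
[ 0.54063762 -0.3058603   0.27427471]
(array([0.1557, 0.0134, 0.009 ]), array([-0.1774,  0.0123,  0.0295])) (array([0.3131, 0.0027, 0.0848]), array([-0.317 ,  0.0165,  0.0467]))
```

>>> jog_arm --pt "0.02 0 0.005 -0.02 0.001 0.003 0.01" --pt "0.05 0 0.013 -0.05 0.002 0.006 0.01" --pt "0.08 0 0.02 -0.07 0.004 0.01 0.01" --pt "0.11 0 0.03 -0.1 0.006 0.015 0.01" --pt "0.14 0 0.04 -0.12 0.007 0.02 0.01" --pt "0.17 0 0.05 -0.15 0.009 0.024 0.01" --pt "0.2 0 0.056 -0.18 0.01 0.028 0.01" --pt "0.23 0 0.064 -0.2 0.012 0.032 0.01" --pt "0.26 0 0.07 -0.23 0.013 0.037 0.01" --pt "0.285 0.002 0.078 -0.25 0.014 0.04 0.01" --pt "0.303 0.002 0.082 -0.26 0.015 0.044 0.01" --pt "0.313 0.003 0.085 -0.26 0.016 0.047 0.01"

```text
time: 12.95
ee_pos: [0.4848, 0.0062, 0.2004]
tool_rot: [-2.079, -2.083, 0.281]
contact_force: [-0.3, -0.1, -2.2]
width: 0.256
finger_force: 30.0
```

```bash
python3 - <<'E'
from h import *
F=[]
for _ in range(4):
    F.append(arm.get_state()['contact_force']);w=arm.read_camera('top')
print(np.mean(F,0))
w=snap('wrist','w9');sd=snap('side','s9');t=snap('top','t9');rep();s=arm.get_state();print(s['ee_pos'],R.from_rotvec(s['tool_rot']).as_matrix().round(3))
d=load('s9');x,y=map(int,proj(d,SH));
P=s['ee_pos']-[0,0,.05];x2,y2=map(int,proj(d,P))
c=lambda a,x,y,w,h:cv2.resize(a[y-h:y+h,x-w:x+w],(400,300),interpolation=2)
I=np.vstack([np.hstack([cv2.resize(w['image'],(400,300)),cv2.resize(t['image'][105:195,215:335],(400,300),interpolation=2)]),np.hstack([c(sd['image'],x,y,40,30),c(sd['image'],x2,y2,40,30)])])
cv2.imwrite('pics/m9.png',I[:,:,::-1]);print(x,y,x2,y2)
E
```

```text
[-0.31243406 -0.06483676 -2.34418349]
t 13.3 u,y,h mm [  26.97 -313.03   60.72] F u,y,n [-1.24  0.45 -1.33] tq [-0.06 -0.48  0.02] w 0.255 0.005 [ 0.26  0.61 -0.5   1.75  0.26  1.12 -0.34]
[0.48616475 0.00342061 0.2003886 ] [[ 0.002  0.965 -0.261]
 [ 1.    -0.003 -0.003]
 [-0.003 -0.261 -0.965]]
249 141 234 174
```

View pics/m9.png

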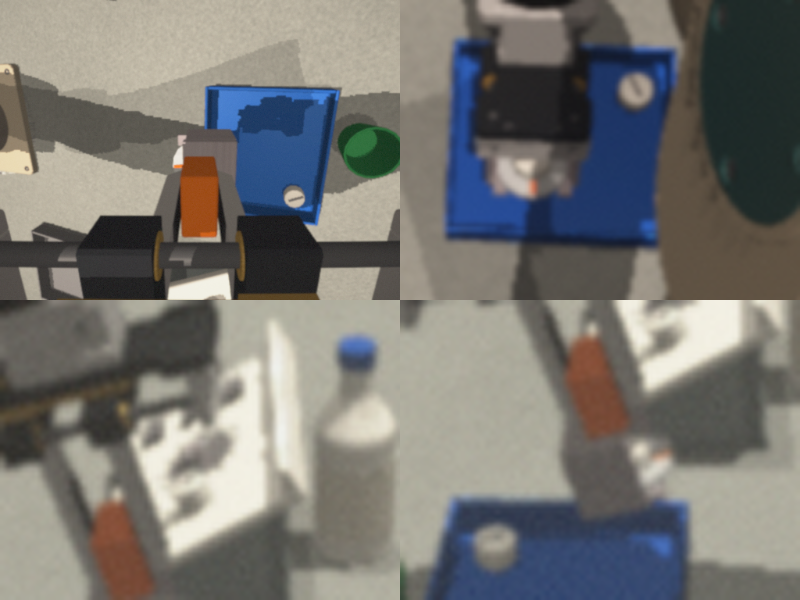

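```bash
python3 - <<'E'
from h import *
d=load('w9')
for n,x,y,z in [('c1',207,87,.032),('c2',340,90,.032),('c3',318,222,.032),('knob',293,197,.022)]: print(n,atz(d,x*1.28,y*1.28,z)[:2].round(4))
d=load('t9');f=.3
for n,x,y,z in [('a',455,42,.032),('b',675,52,.032),('c',657,245,.032),('d',447,238,.032),('knob',635,92,.022)]: print(n,atz(d,215+(x-400)*f,105+y*f,z)[:2].round(4))
O=np.array([.487,.005,.004]) # puller origin goal
for o,t in ((O+[0,0,.03],12),(O+[0,0,.004],0),(O+[0,0,.0005],0)):
    Rt=frame(180,t);print(go(o-Rt[:,2]*.0685,Rt))
E
```

```text
c1 [0.451 0.068]
c2 [0.6082 0.0671]
c3 [ 0.6061 -0.1068]
knob [ 0.5721 -0.0791]
a [0.604  0.0644]
b [ 0.6014 -0.1135]
c [ 0.4407 -0.1003]
d [0.4414 0.065 ]
knob [ 0.5699 -0.0824]
(array([0.002 , 0.0405, 0.092 ]), array([-0.0549,  0.0029, -0.0029]))
(array([0.002 , 0.0332, 0.1194]), array([-0.2643,  0.0032, -0.0026]))
(array([0.002 , 0.0341, 0.1227]), array([-0.2643,  0.0032, -0.0026]))
```

```bash
python3 - <<'E'
from h import *
O=np.array([.488,.005,.004])
for o,t in ((O+[0,0,.045],12),(O+[0,0,.018],0),(O+[0,0,.005],0)):
    Rt=frame(180,t);print(go(o-Rt[:,2]*.0685,Rt))
E
```

```text
(array([0.0019, 0.0376, 0.0772]), array([-0.0549,  0.0029, -0.0029]))
(array([0.002 , 0.0305, 0.1056]), array([-0.2643,  0.0032, -0.0026]))
(array([0.002 , 0.0339, 0.1181]), array([-0.2643,  0.0032, -0.0026]))
```

>>> jog_arm --pt "0.001 0.01 0.02 -0.015 0 0 0.01" --pt "0.002 0.02 0.04 -0.03 0.001 -0.001 0.01" --pt "0.002 0.03 0.06 -0.045 0.002 -0.002 0.01" --pt "0.002 0.037 0.077 -0.055 0.003 -0.003 0.01" --pt "0.002 0.036 0.083 -0.1 0.003 -0.003 0.01" --pt "0.002 0.034 0.09 -0.15 0.003 -0.003 0.01" --pt "0.002 0.032 0.098 -0.21 0.003 -0.003 0.01" --pt "0.002 0.031 0.103 -0.25 0.003 -0.003 0.01" --pt "0.002 0.03 0.105 -0.264 0.003 -0.003 0.01" --pt "0.002 0.03 0.105 -0.264 0.003 -0.003 0.01" --pt "0.002 0.03 0.105 -0.264 0.003 -0.003 0.01"

```text
time: 14.4
ee_pos: [0.4884, 0.0063, 0.0915]
tool_rot: [-2.219, -2.223, -0.001]
contact_force: [1.0, -0.3, -2.0]
width: 0.252
finger_force: 30.0
```

```bash
python3 - <<'E'
from h import *
F=[]
for _ in range(4):
    F.append(arm.get_state()['contact_force']);arm.read_camera('top')
s=arm.get_state();print(np.mean(F,0),s['ee_pos'],R.from_rotvec(s['tool_rot']).as_matrix().round(3),s['width'])
print(go([.488,.005,.009+.0685],frame(180)))
E
```

```text
[ 0.62941958 -0.66949018 -2.35781453] [0.48807484 0.00642284 0.09134716] [[-0.002  1.     0.   ]
 [ 1.     0.002  0.001]
 [ 0.001  0.    -1.   ]] 0.2517841113463171
(array([-0.0014, -0.0001,  0.0138]), array([ 0.0002, -0.0008,  0.002 ]))
```

>>> jog_arm --pt "0 0 0.002 0 0 0 0.01" --pt "0 0 0.004 0 0 0 0.01" --pt "0 0 0.006 0 0 0 0.01" --pt "0 0 0.008 0 0 0 0.01" --pt "0 0 0.01 0 0 0 0.01" --pt "0 0 0.012 0 0 0 0.01" --pt "0 0 0.014 0 0 0 0.01" --pt "0 0 0.014 0 0 0 0.01" --pt "0 0 0.014 0 0 0 0.01"

```text
time: 15.5
ee_pos: [0.4873, 0.0065, 0.0773]
tool_rot: [-2.218, -2.224, -0.0]
contact_force: [-0.1, 1.0, -1.8]
width: 0.253
finger_force: 30.0
```

```bash
python3 - <<'E'
from h import *
F=[]
for _ in range(4):
    F.append(arm.get_state()['contact_force']);arm.read_camera('top')
s=arm.get_state();print(np.mean(F,0),s['ee_pos'],s['width']);snap('top','t10')
E
```

```text
[-0.03867683  0.44813213 -1.40354853] [0.4874064  0.00644279 0.07736773] 0.25396441134428266
```

>>> jog_arm --pt "0 0.003 0 0 0 0 0.01" --pt "0 0.008 0 0 0 0 0.01" --pt "0 0.014 0 0 0 0 0.01" --pt "0 0.022 0 0 0 0 0.01" --pt "0 0.03 0 0 0 0 0.01" --pt "0 0.038 0 0 0 0 0.01" --pt "0 0.046 0 0 0 0 0.01" --pt "0 0.053 0 0 0 0 0.01" --pt "0 0.06 0 0 0 0 0.01" --pt "0 0.06 0 0 0 0 0.01" --pt "0 0.06 0 0 0 0 0.01"

```text
time: 16.85
ee_pos: [0.547, 0.0066, 0.0771]
tool_rot: [-2.218, -2.223, 0.0]
contact_force: [-0.9, -0.2, -0.9]
width: 0.249
finger_force: 30.0
```

```bash
python3 - <<'E'
from h import *
s=arm.get_state();print(s['contact_force'],s['ee_pos'],s['width']);
t=snap('top','t11');w=snap('wrist','w11')
a,b=cv2.imread('pics/t10.png'),cv2.imread('pics/t11.png')
d=load('t11')
# rim circle by Hough on upsampled crop around the expected place
u,v=map(int,proj(d,[.488,.005,.024]));c=cv2.resize(b[v-25:v+25,u-25:u+25],None,fx=8,fy=8,interpolation=2)
g=cv2.cvtColor(c,cv2.COLOR_BGR2GRAY);H=cv2.HoughCircles(g,cv2.HOUGH_GRADIENT,1,50,param1=80,param2=15,minRadius=50,maxRadius=100)
print(None if H is None else [(atz(d,u-25+x/8,v-25+y/8,.024)[:2].round(4),r/8) for x,y,r in H[0][:3]])
hsv=cv2.cvtColor(b[v-25:v+25,u-25:u+25],cv2.COLOR_BGR2HSV)
m=(hsv[...,1]<90)&(hsv[...,2]>110)
print('\n'.join(''.join('#' if q else '.' for q in r) for r in m))
E
```

```text
[-0.87029689 -0.17225609 -0.94376202] [0.54704662 0.00657651 0.07712873] 0.24862139454405466
[(array([0.4844, 0.0039]), np.float32(9.4875))]
###...............................................
###...............................................
###...............................................
###...............................................
###...............................................
###...............................................
##................................................
##................................................
##................................................
###...............................................
##................................................
##................................................
##................................................
##................................................
##................................................
###...............................................
###...............................................
###...............................................
###......................................
[... 890 characters left out ...]
.....................................
##................................................
##................................................
##................................................
#.................................................
#.................................................
##................................................
#################.................................
###################...............................
###################...............................
###################...............................
###################...............................
##################................................
##################................................
```

>>> jog_arm --pt "0 0 -0.02 0 0 0 0.01" --pt "0 0 -0.05 0 0 0 0.01" --pt "0 0 -0.09 0 0 0 0.01" --pt "0 0 -0.13 0 0 0 0.01" --pt "0.04 -0.01 -0.13 0 0 0.03 0.01" --pt "0.08 -0.02 -0.13 0 0 0.06 0.01" --pt "0.12 -0.03 -0.13 0 0 0.09 0.01" --pt "0.16 -0.04 -0.13 0 0 0.12 0.01" --pt "0.2 -0.047 -0.13 0 0 0.138 0.01" --pt "0.25 -0.047 -0.13 0 0 0.138 0.01" --pt "0.3 -0.047 -0.13 0 0 0.138 0.01" --pt "0.3 -0.047 -0.13 0 0 0.138 0.01"

```text
time: 18.15
ee_pos: [0.4966, 0.3163, 0.2081]
tool_rot: [-2.35, -2.074, -0.008]
contact_force: [-0.3, 0.2, -2.4]
width: 0.253
finger_force: 30.0
```

```bash
python3 - <<'E'
from h import *
arm.read_camera('top');arm.read_camera('top')
s=arm.get_state();print(s['contact_force'],s['ee_pos'],abs(s['qd']).max())
print(go([.4995,.3073,.077],frame(172)),go([.4995,.3073,.0715],frame(172)))
E
```

```text
[ 0.30238091 -1.11085049 -2.06838427] [0.49834631 0.30764638 0.20710135] 0.049787760918550576
(array([-0.0002,  0.0014,  0.1301]), array([-0.0013,  0.0001,  0.0077])) (array([-0.0002,  0.0014,  0.1356]), array([-0.0013,  0.0001,  0.0077]))
```

>>> jog_arm --pt "0 0.001 0.04 0 0 0.007 0.01" --pt "0 0.001 0.08 0 0 0.007 0.01" --pt "0 0.001 0.11 0 0 0.007 0.01" --pt "0 0.001 0.125 0 0 0.007 0.01" --pt "0 0.001 0.13 0 0 0.007 0.01" --pt "0 0.001 0.133 0 0 0.007 0.01" --pt "0 0.001 0.135 0 0 0.007 0.01" --pt "0 0.001 0.136 0 0 0.007 0.01" --pt "0 0.001 0.136 0 0 0.007 0.01" --pt "0 0.001 0.136 0 0 0.007 0.01"

```text
time: 19.25
ee_pos: [0.5009, 0.3066, 0.0721]
tool_rot: [-2.374, -2.057, -0.002]
contact_force: [-0.5, -0.4, -2.1]
width: 0.25
finger_force: 30.0
```

```bash
python3 - <<'E'
from h import *
s=arm.get_state();print(s['contact_force'],s['ee_pos'],abs(s['qd']).max(),R.from_rotvec(s['tool_rot']).as_matrix().round(3))
E
```

```text
[-0.49938941 -0.37369011 -2.12228736] [0.50093375 0.30655403 0.07209721] 0.003533018709437962 [[ 0.142  0.99   0.001]
 [ 0.99  -0.142  0.001]
 [ 0.001  0.    -1.   ]]
```

>>> jog_arm --pt "0 0 0.0007 0 0 0 0.01" --pt "0 0 0.0014 0 0 0 0.01" --pt "0 0 0.0014 0 0 0 0.01" --pt "0 0 0.0014 0 0 0 0.01"

```text
time: 19.65
ee_pos: [0.501, 0.3066, 0.0718]
tool_rot: [2.374, 2.057, 0.002]
contact_force: [-1.8, -1.6, 9.9]
width: 0.251
finger_force: 30.0
```

Contact with the mat (about 10 N). Release with a limited opening (jar nearby), then rise.

>>> jog_arm --pt "0 0 -0.0006 0 0 0 0.01" --pt "0 0 -0.0006 0 0 0 0.01" --pt "0 0 -0.0006 0 0 0 0.05" --pt "0 0 -0.0006 0 0 0 0.05" --pt "0 0 -0.0006 0 0 0 0.05" --pt "0 0 -0.0006 0 0 0 0.05" --pt "0 0 -0.02 0 0 0 0.05" --pt "0 0 -0.05 0 0 0 0.05" --pt "0 0 -0.1 0 0 0 0.05" --pt "0 0 -0.15 0 0 0 0.05" --pt "0 0 -0.15 0 0 0 0.05" --pt "0 0 -0.15 0 0 0 0.05"

```text
time: 20.85
ee_pos: [0.5012, 0.3064, 0.2211]
tool_rot: [-2.374, -2.057, -0.004]
contact_force: [-0.8, -0.2, -0.9]
width: 0.532
finger_force: 0.0
```

```bash
python3 - <<'E'
from h import *
s=arm.get_state();print(s['time'],s['contact_force'],s['ee_pos'],s['width'])
t=snap('top','t12');w=snap('wrist','w12')
i=cv2.imread('pics/w12.png');h=cv2.cvtColor(i,cv2.COLOR_BGR2HSV);m=((h[...,1]>170)&(h[...,0]<20)&(h[...,2]>90)).astype(np.uint8)
n,l,st,c=cv2.connectedComponentsWithStats(m);k=1+st[1:,4].argmax();d=load('w12')
print(st[k],c[k],atz(d,*c[k],.091),proj(d,[.5,.307,.091]))
# dial after puller removed
b=cv2.imread('pics/t12.png');d=load('t12');u,v=map(int,proj(d,[.484,.004,.024]));hs=cv2.cvtColor(b[v-25:v+25,u-25:u+25],cv2.COLOR_BGR2HSV)
mm=((hs[...,1]<90)&(hs[...,2]>110)).astype(np.uint8);n,l,st,c=cv2.connectedComponentsWithStats(mm)
for s_,c_ in zip(st[1:],c[1:]):
  if s_[4]>30: print('dial?',s_,atz(d,u-25+c_[0],v-25+c_[1],.024)[:2])
E
```

```text
20.85 [-0.77891725 -0.19320453 -0.88303619] [0.50117646 0.30643991 0.22108153] 0.5323369320453859
[ 243  155   26   52 1229] [255.12123678 180.60699756] [0.50098359 0.30945906 0.091     ] [254.45594547 183.24939593]
dial? [  6   0  15  50 371] [0.49243585 0.0360447 ]
dial? [ 20   0  15  39 292] [0.49699644 0.00278711]
dial? [  0  28  11  22 132] [0.44938033 0.06210467]
dial? [ 26  42  24   8 171] [ 0.4290525  -0.03004396]
```

```bash
python3 - <<'E'
from h import *
sd=snap('side','s13');d=load('s13');u,v=map(int,proj(d,[.484,.004,.016]));b=cv2.imread('pics/s13.png')[v-16:v+16,u-28:u+28];h=cv2.cvtColor(b,cv2.COLOR_BGR2HSV)
m=(h[...,0]>100)&(h[...,0]<130)&(h[...,1]>120)
print(u,v);print('\n'.join(''.join('b' if q else ('#' if x>150 else '+') for q,x in zip(r,y)) for r,y in zip(m,h[...,2])))
for q in ([.484,.004,.036],[.459,.004,.024],[.509,.004,.024],[.484,.004,.004]): print(proj(d,q)-[u-28,v-16])
E
```

```text
237 209
++++++++++++++++++++++++++++++++++++++++++++++##########
++++++++++++++++++++++++++++++++++++++++++++++##########
+++++++++++++++++++++++++++++++++++++++++++++###########
+++++++++++++++++++++++++++++++++++++++++++++###########
+++++++++++++++++++++++++++++++++++++++++++++###########
+++++++++++++++++++++++++++++++++++++++++++++###########
++++++++++++++++++++++++++++++++++++++++++++############
bbbbbbb+++++++++++++++++++++++++++++++++++++############
bbbbbbbbbbb+++++++++++++++++++++++++++++++++############
bbbbbbbbbbbb+++++++++++++++++++++++++++++++#############
bbbbbbbbbbb+++++++++++++++##+++++++++++++++#############
+bbbbbbbbbb+++++++++++++++###++++++++++++++#############
++++++++++++++++++++++++++#######++++++++++#############
++++++++++++++++++++++++++#######+++++++++##############
+++++++++++++++++++++++++++++###++++++++++##############
bbbb++++++++++++++++++++++++++++++++++++++##############
bbbbbbbbbb++++++++++++++++++++++++++++++++##############
bbbbbbbbbbb+++++++++++++++++++++++++++++++##############
bbbbbbbbbbb++++++++++++#########++++++++++##############
bbbbbbbbbbb++++++++++++##########+++++++++##############
bbbbbbbbbbbb+++++++++++#########++++++++++##############
bbbbbbbbbbbbbb++++++++++++####+++++++++++###############
bbbbbbbbbbbbbb+++++++++++++++++++++++++++###############
bbbbbbbbbbbbbb++++++++++++++++++b++++++++###############
bbbbbbbbbbbbbb+++++++++bb++++bbbbb+++++++###############
bbbbbbbbbbbbbb+++++++++bbbbbbbbbbbbb+++++###############
bbbbbbbbbbbbbb+++++++++bbbbbbbbbbbbbbbb++###############
bbbbbbbbbbbbbb++++++++++bbbbbbbbbbbbbb+++###############
bbb++b+b+bbbb++++++++++++b+++++++++++++++############+++
bb++++++b+b++++++++++++++++++++++++++++++########+++++++
++++++++++b+++++++++++++++++++++++++++++++++++++++++++++
b+++++++++++++++++++++++++++++++++++++++++++++++++++++++
[28.54548721 11.81586427]
[36.76164178 14.79963298]
[20.7642515  14.70065259]
[29.09854538 19.55529556]
```

```bash
python3 -c "
from plant import arm
print(arm.sign_off())"
```

```text
the job is handed in; nothing more can be done
None
```

I pulled the dial off with the puller, set it in the blue tray and stood the puller back on its mat, then handed the job in at about 21 s; the arm partly hid the dial in the last pictures, but the picture taken after I drew the puller back fits it lying face up on the tray floor.

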